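# Turn the coin tray face up under the counter shelf

### The arm

A 6-joint arm with a two-finger parallel gripper is mounted at the origin on the work surface. World frame = base frame: x ahead of the robot, y to its left, z up, the work surface at z = 0. Lengths are in mm, angles in rad, forces in N, time in s.
With the tool pointing down it reaches from about 375 to 925 mm from the base axis. Payload 5.7 kg.
Tool frame: the origin (TCP) lies between the finger pads; the fingertips stand 19 mm ahead of it and the grasp point (between the pads) is the TCP (ctrl.nose_length is the distance from the TCP to the fingertips, in mm); z points along the fingers, y is the line along which they close (so a half turn about z gives the same grasp; the last joint's range is limited). The gripper opens to 85 mm and grips with 20 to 120 N. Pads are 22 mm wide; open, the fingers measure 114 mm over their backs; the gripper's body (76 mm by 85 mm) begins 54 mm behind the grasp point. The pads swing forward as they close: fully open they stand 13 mm farther back than shut.
Start: joints at [1.151, 0.359, 1.51, -0, 1.272, -0.115], TCP at [180.055, 572.316, 250.267] pointing down, gripper open.
Joint ranges: [-2.97, 2.97], [-1.01, 2.36], [0.21, 2.38], [-0.96, 4.11], [0.2, 2.71], [-2.98, 2.98]. Speed limits (rad/s): [2.39, 2.39, 3.14, 3.14, 3.14, 3.14].

### API

Orientations are given as [roll, pitch, yaw] about the fixed x, y, z axes, in that order (R = Rz(yaw) Ry(pitch) Rx(roll)).
In Python, from cell import ctrl gives the robot as it stands.
- The arm moves only by the tool arm_command, never from a script. Its argument "commands" is a list of rows, each a list of 7 numbers: the opening, from 0 (shut) to 1 (fully open), then the shift along the tool's x, y, z in cm, then the turn, a rotation vector about the tool's x, y, z in rad. A call has 1 to 12 rows; each row shifts and turns the commanded pose from where the row before left it, along the tool's axes as they then stand; what a row does not reach is not made up. A row lasts 1/12 s, in which the tool goes at most 41.7 mm and 7.16 degrees, less where a joint would pass 70% of its speed; a pose out of reach is approached as far as the arm can. A call is refused whole if a number of a shift passes 4.17 or a number of a turn 0.125, either way. A call with a gripper value outside its range is refused whole. The fingers move at their own pace and stop on an object; the grip force is fixed at half the most. Time passes only in rows, so rows that do not move let the fingers close. It gives the time, the measured TCP pose, the force, the opening and the grip force at its end, in the units of the state.
- ctrl.read_state(): the state, without advancing time (a new reading comes with each control period).
- ctrl.camera(name): name is "side" or "top"; returns a dict with "color" (400x640x3 uint8, blue, green, red), "fx", "fy", "cx", "cy" (pixels), "D" ([k1, k2, p1, p2, k3] as OpenCV has them; the pictures are not rectified), "rvec" (rotation vector, rad) and "tvec" (3), from world to camera coordinates, as OpenCV has them. Camera axes: x right, y down, z forward; pixel columns grow to the right and rows downward; lengths in mm; the calibration is good to about 2 mm. A picture is of the moment at which its call begins. There is no depth.
- ctrl.hand_in(): hands the job in; it is judged then, once.
The state is a dict: "time_s": time; "joint_pos": joint angles; "joint_velocities": joint speeds; "tau": joint torques, N m; "position": TCP position; "eef_rot": TCP orientation; "force": force on the tool from outside, world axes, zero at the start; "ft_torque": the same for the moment, N m; "finger_gap": finger opening in mm; "finger_force": force on a finger pad.
Only numpy, scipy, OpenCV 4.12 (cv2) and the standard library are available. Lean on these libraries where they do the work, as an engineer would, in place of code of your own. Each camera call takes 0.05 s, during which the arm holds its last target. There are 200 camera calls.

### The job

On the shop counter two small wooden stands each carry a hinged leaf under a low slatted shelf. Take the rimmed coin tray, the one whose round handle ends in a ball, by its handle and turn it right over about its hinge until it lies fully flat, compartments up, on the other half of its stand. Turn it gently, do not bump the shelf above it, leave the flat board on the other stand as it is, and let go of the handle.

Things in the scene. Friction and masses are not known exactly. Their poses are not given: they have to be found in the camera images.
- low_shelf: Fixed slatted shelf over the coin tray, 170 (x) x 300 (y) x 14 mm; origin: centre of its underside, 180 mm above the counter. x points level from front (robot side) to back, y left, z up; yawed up to 12 deg. The tray's hinge axis runs along its x through x = 0, y = 0, z = -135 mm. Beneath: posts at the corners, plinth 170 x 290 x 31 mm. Jars to 75 mm tall stand on its back half.
- coin_tray (a joint): Hinge of the coin tray: 0 face down on the left (+y) half of the stand, 1.57 on edge, 3.14 (stop) turned over, face up on the right half. Starts at 0 to 0.4. Stiff: stays where left; 2 to 5 N at the handle moves it. Pale wood, 150 mm along the hinge, reaching 10 to 120 mm from its axis, 26 mm thick, compartments on one face, 0.25 kg; on edge it clears the shelf by 12 mm.
- tray_grip (a point): Grip point on the tray's handle: a round rod 10 mm thick, parallel to the hinge axis, 100 mm from it, level with it when the tray lies flat. It sticks out in front of the shelf and ends in a 22 mm ball. This point is on the rod's axis at low_shelf x = -155 mm, 70 mm in front of the shelf's edge; the ball's centre is at x = -193 mm. The rod may turn between the fingers as the tray swings.
- board_grip (a point): For telling apart only: a point on the flat wooden tongue (22 mm wide, 8 mm thick, no ball) of the plain flat board, hinged on the other, otherwise like stand. Leave that board alone.

How it is judged (in metres and radians):
At the end, for the whole second after the job is handed in: The coin tray lies turned over, compartments up, within 10 degrees of flat on the right half of its stand (joint above 2.96 rad), at rest, and the flat board's tongue is within 20 mm of where it started (value of joint coin_tray above 2.96 rad and velocity of joint coin_tray below 0.1 rad/s and distance of board_grip from where it was at the start of the episode below 0.02 m); the robot touches nothing.
It fails at once if the robot bumps the shelf over the tray (more than 10 N) (contact force between any of the arm, the fingers and low_shelf above 10 N).
It fails at once if the tray is slammed over (faster than 6 rad/s) (velocity of joint coin_tray above 6 rad/s).
It fails at once if the flat board is turned (its tongue moved more than 40 mm) (distance of board_grip from where it was at the start of the episode above 0.04 m).
It also fails if it takes over 48 s, if anything falls off the work surface, if the arm or the gripper's body presses on something with over 40 N, if the wrist force passes 120 N, or if a joint passes its speed limit or range.

## Working session

There is one attempt and no reset: what is moved stays moved. The work goes in short steps, Python scripts to look and compute and a tool call to move; the robot and the scene stay as the last step left them, time stands still between calls to the robot, and variables do not carry over. Pictures are saved under pics/ and viewed, at most 10 in all, crops included, and the job is handed in when it is done.

Besides the shell and the picture viewer there is one more tool, called after "Emit:" by a JSON object that holds its "fn" and its "kwargs". arm_command: Moves the arm, as the interface text tells. Its arguments: {"type":"object","properties":{"commands":{"type":"array"}},"required":["commands"]}

```bash
mkdir -p pics
python3 - <<'E'
from cell import ctrl
import cv2
for n in("side","top"):
    c=ctrl.camera(n);cv2.imwrite(f"pics/{n}0.png",c["color"]);print(n,c["fx"],c["D"],c["rvec"],c["tvec"])
s=ctrl.read_state();print(s["position"],s["eef_rot"],s["time_s"])
E
```

```text
side 362.1773180692192 [-0.081981  0.        0.        0.        0.      ] [ 2.10037258 -0.1089554   0.09394482] [-572.69946043  174.35292688  703.58986852]
top 481.50837046645375 [-0.10066663  0.          0.          0.          0.        ] [ 2.17071671 -2.18160062  0.11992436] [  54.41655378  587.25633758 1351.72502485]
[179.82999918 571.80223765 249.54258789] [-3.13996034e+00 -1.66994415e-04  2.83680268e+00] 0.1
```

View pics/side0.png

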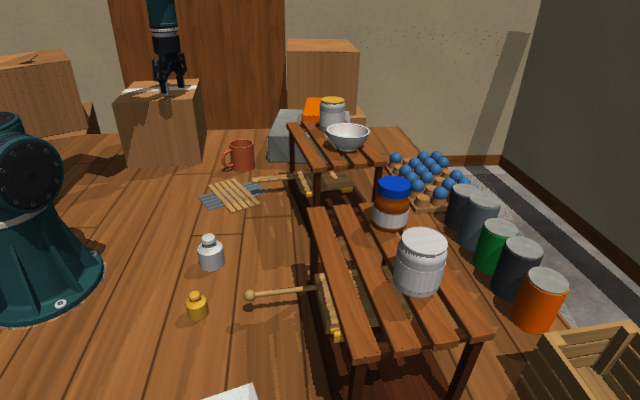

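View pics/top0.png

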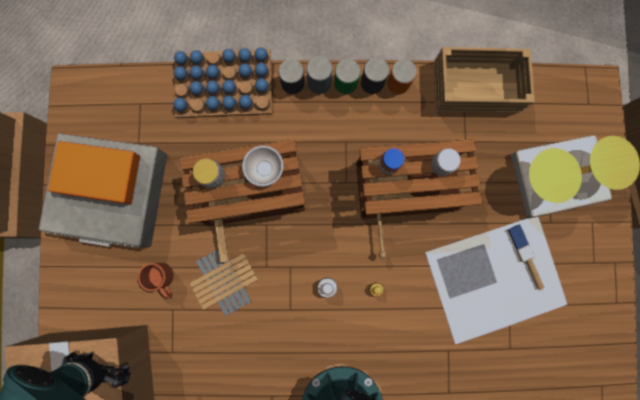

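The top view shows the ball-ended rod at the right stand: ball about (382,256), shelf front corners about (364,214) and (480,205). The side view has the ball at (249,296). I'll zoom in on both.

Run:
```python
import cv2,numpy as np
a=cv2.imread("pics/top0.png")[130:270,345:495];b=cv2.imread("pics/side0.png")[195:400,230:500]
A=cv2.resize(a,None,fx=4,fy=4,interpolation=cv2.INTER_CUBIC);cv2.imwrite("pics/topc.png",A)
cv2.imwrite("pics/sidec.png",cv2.resize(b,None,fx=2.9,fy=2.9,interpolation=cv2.INTER_CUBIC))
```

```text
(no output)
```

View pics/topc.png

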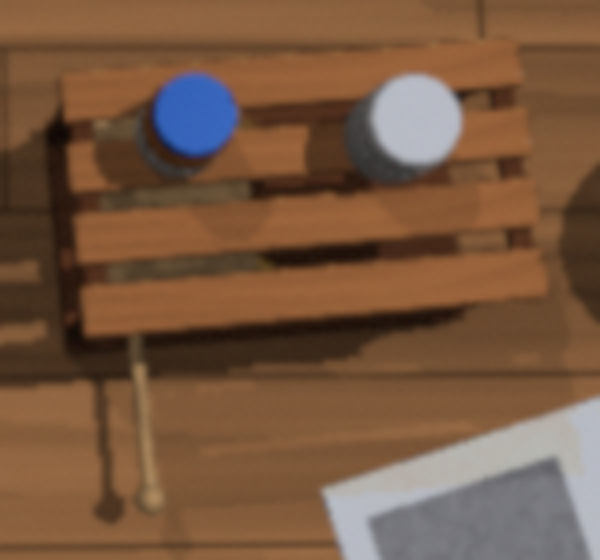

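View pics/sidec.png

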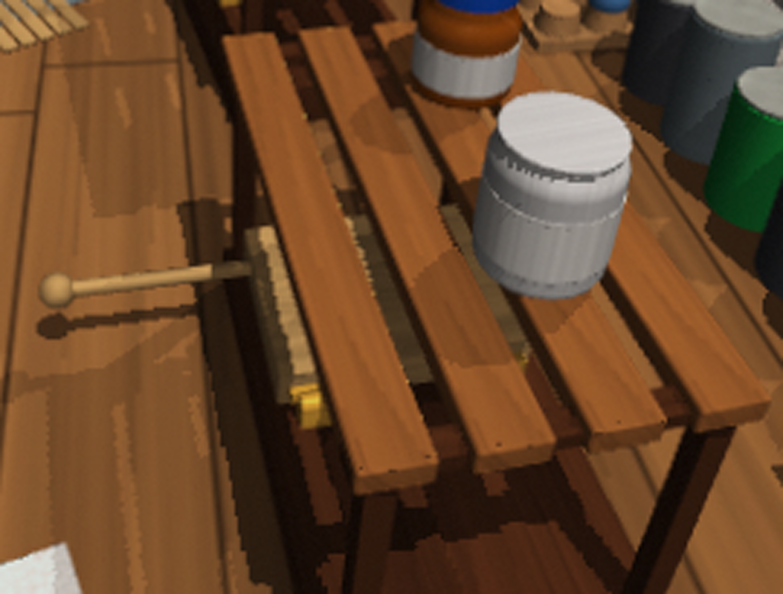

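The top crop shows the four shelf-top corners: (85,338), (547,295), (520,40), (63,75). The ball is at (150,499). The side crop shows the ball at (57,290), plus shelf corners FL (225,37), FR (357,478) and BR (768,402). I'll fit the shelf pose and the hinge angle to these.

```bash
cat > h.py <<'E'
import numpy as np,cv2
from cell import ctrl
from scipy.spatial.transform import Rotation as R
def proj(c,P):
    K=np.array([[c["fx"],0,c["cx"]],[0,c["fy"],c["cy"]],[0,0,1.]])
    return cv2.projectPoints(np.array(P,float).reshape(-1,1,3),np.array(c["rvec"]),np.array(c["tvec"]),K,np.array(c["D"]))[0].reshape(-1,2)
def world(p,L): # shelf coords -> world
    x,y,w=p[:3];c,s=np.cos(w),np.sin(w);L=np.atleast_2d(L)
    return np.c_[x+c*L[:,0]-s*L[:,1],y+s*L[:,0]+c*L[:,1],180+L[:,2]]
def grip(p,th,X=-155): return world(p,[X,100*np.cos(th),-135+100*np.sin(th)])[0]
E
python3 - <<'E'
from h import *
from scipy.optimize import least_squares
t=ctrl.camera("top");s=ctrl.camera("side")
tp=(np.array([(85,338),(547,295),(520,40),(63,75),(150,499)])+.5)/4-.5+[345,130]
sp=(np.array([(225,37),(357,478),(768,402),(57,290)])+.5)/2.9-.5+[230,195]
FL,FR,BR,BL=[-85,150,14],[-85,-150,14],[85,-150,14],[85,150,14]
def f(p):
    b=grip(p,p[3],-193)
    return np.r_[(proj(t,np.r_[world(p,[FL,FR,BR,BL]),[b]])-tp).ravel(),(proj(s,np.r_[world(p,[FL,FR,BR]),[b]])-sp).ravel()]
r=least_squares(f,[550,-150,0,.2],x_scale=[100,100,.1,.1],loss="soft_l1");print(r.x,r.fun.round(1))
p=r.x
# ball free triangulation
q=least_squares(lambda b:np.r_[(proj(t,b)-tp[4:]).ravel(),(proj(s,b)-sp[3:]).ravel()],grip(p,.2,-193));print("ball",q.x,q.fun, grip(p,p[3],-193))
for th in np.linspace(p[3],np.pi,7):print(th.round(2),grip(p,th).round(0))
print("wall",world(p,[[-85,150,0],[-85,-150,0]]))
E
```

```text
[ 6.35149325e+02 -2.00297351e+02  7.64393806e-02  9.60952944e-02] [ 0.  -0.7  0.7  0.4 -0.2 -0.9 -0.6 -1.1  0.1 -0.4 -1.7 -0.7 -1.3  0.1
  2.7 -0.2 -0.5  0.1]
ball [ 435.38908858 -115.48629464   54.3721417 ] [-0.05893465 -0.50961952 -0.31571977  0.02564466] [ 435.11163314 -115.78780813   54.59474671]
0.1 [ 473. -113.   55.]
0.6 [ 474. -130.  102.]
1.11 [ 477. -168.  135.]
1.62 [ 481. -217.  145.]
2.13 [ 485. -265.  130.]
2.63 [ 487. -299.   94.]
3.14 [ 488. -312.   45.]
wall [[ 538.94278596  -57.22638256  180.        ]
 [ 561.85227499 -356.35036239  180.        ]]
```

```bash
cat >> h.py <<'E'
p=[635.1,-200.3,.0764]; TH0=.096
def Rt(tilt=20,w=p[2]):
    a=np.radians(tilt);z=np.array([np.sin(a)*np.cos(w),np.sin(a)*np.sin(w),-np.cos(a)]);y=np.array([-np.sin(w),np.cos(w),0]);return R.from_matrix(np.c_[np.cross(y,z),y,z])
def rows(pts,rot1,g,dec=2,start=None):
    """tool-frame rows through world points pts, turning evenly to rot1"""
    s=ctrl.read_state();P=np.array(s["position"]);Q=R.from_euler("xyz",s["eef_rot"])
    if start is not None:P=np.array(start,float);Q=rot1
    Q0=Q;d=(Q0.inv()*rot1).as_rotvec();n=len(pts)
    for i,t in enumerate(pts,1):
        v=np.round(Q.inv().apply(np.array(t)-P)/10,dec)
        w=np.round((Q.inv()*Q0*R.from_rotvec(d*i/n)).as_rotvec(),3)
        P=P+Q.apply(v*10);Q=Q*R.from_rotvec(w)
        print([g,*v.tolist(),*w.tolist()],end=",\n" if i%12==0 or i==n else ",")
def line(a,b,n): return [np.array(a)+(np.array(b)-a)*i/n for i in range(1,n+1)]
E
python3 - <<'E'
from h import *
P=np.array(ctrl.read_state()["position"])
g=grip(p,TH0,-157); A=g-Rt().as_matrix()[:,2]*110;print(A,g)
rows(line(P,A+[0,0,60],22)+line(A+[0,0,60],A,2),Rt(),1)
E
```

```text
[ 433.44808315 -115.90548555  157.95144948] [ 470.96055263 -113.03394368   54.58526119]
[1, -2.04, -2.64, 0.15, -0.003, -0.014, -0.016],[1, -1.99, -2.67, 0.16, -0.003, -0.015, -0.015],[1, -1.95, -2.7, 0.19, -0.002, -0.014, -0.016],[1, -1.91, -2.73, 0.21, -0.003, -0.015, -0.016],[1, -1.85, -2.76, 0.23, -0.003, -0.014, -0.016],[1, -1.81, -2.79, 0.25, -0.003, -0.014, -0.015],[1, -1.76, -2.82, 0.27, -0.003, -0.015, -0.016],[1, -1.72, -2.85, 0.28, -0.003, -0.014, -0.016],[1, -1.66, -2.87, 0.3, -0.002, -0.014, -0.015],[1, -1.62, -2.9, 0.31, -0.003, -0.015, -0.016],[1, -1.56, -2.93, 0.33, -0.003, -0.014, -0.016],[1, -1.52, -2.95, 0.34, -0.003, -0.015, -0.016],
[1, -1.46, -2.98, 0.36, -0.003, -0.014, -0.015],[1, -1.41, -3.0, 0.36, -0.002, -0.014, -0.016],[1, -1.35, -3.02, 0.38, -0.003, -0.015, -0.016],[1, -1.31, -3.05, 0.4, -0.003, -0.014, -0.015],[1, -1.25, -3.06, 0.39, -0.003, -0.015, -0.016],[1, -1.19, -3.09, 0.41, -0.003, -0.014, -0.016],[1, -1.15, -3.11, 0.42, -0.003, -0.014, -0.016],[1, -1.08, -3.12, 0.42, -0.002, -0.015, -0.015],[1, -1.03, -3.15, 0.43, -0.003, -0.014, -0.016],[1, -0.98, -3.16, 0.44, -0.003, -0.014, -0.016],[1, 0.95, -0.01, 2.85, -0.003, -0.015, -0.015],[1, 0.98, -0.01, 2.83, -0.003, -0.014, -0.016],
```

Emit:
{"fn": "arm_command", "kwargs": {"commands": [[1, -2.0, -2.6, 0.15, 0, -0.014, -0.016], [1, -2.0, -2.7, 0.15, 0, -0.014, -0.016], [1, -2.0, -2.7, 0.2, 0, -0.014, -0.016], [1, -1.9, -2.7, 0.2, 0, -0.014, -0.016], [1, -1.9, -2.8, 0.2, 0, -0.014, -0.016], [1, -1.8, -2.8, 0.25, 0, -0.014, -0.016], [1, -1.8, -2.8, 0.25, 0, -0.014, -0.016], [1, -1.7, -2.8, 0.3, 0, -0.014, -0.016], [1, -1.7, -2.9, 0.3, 0, -0.014, -0.016], [1, -1.6, -2.9, 0.3, 0, -0.014, -0.016], [1, -1.6, -2.9, 0.3, 0, -0.014, -0.016], [1, -1.5, -2.9, 0.3, 0, -0.014, -0.016]]}}

```text
time_s: 1.2
position: [319.8, 196.4, 238.6]
eef_rot: [-3.125, 0.168, 3.032]
force: [1.2, -0.1, -0.9]
finger_gap: 85.5
finger_force: 0.0
```

Run:
```python
from h import *
P=np.array(ctrl.read_state()["position"]);print(P)
g=grip(p,TH0,-157); A=g-Rt().as_matrix()[:,2]*110
rows(line(P,A+[0,0,40],11)+line(A+[0,0,40],A,1),Rt(),1)
```

```text
[319.77444935 196.42030337 238.60379801]
[1, -1.26, -2.7, 0.63, -0.005, -0.015, -0.015],[1, -1.2, -2.72, 0.64, -0.006, -0.015, -0.015],[1, -1.16, -2.74, 0.64, -0.005, -0.016, -0.015],[1, -1.1, -2.77, 0.64, -0.005, -0.015, -0.014],[1, -1.06, -2.78, 0.65, -0.006, -0.015, -0.015],[1, -1.0, -2.8, 0.65, -0.005, -0.015, -0.015],[1, -0.96, -2.81, 0.64, -0.005, -0.015, -0.015],[1, -0.9, -2.84, 0.65, -0.006, -0.015, -0.015],[1, -0.85, -2.85, 0.64, -0.005, -0.016, -0.015],[1, -0.79, -2.87, 0.64, -0.006, -0.015, -0.015],[1, -0.74, -2.88, 0.63, -0.005, -0.015, -0.015],[1, 1.31, -0.0, 3.78, -0.005, -0.015, -0.014],
```

Emit:
{"fn": "arm_command", "kwargs": {"commands": [[1, -1.3, -2.7, 0.6, -0.005, -0.015, -0.015], [1, -1.2, -2.7, 0.6, -0.005, -0.015, -0.015], [1, -1.2, -2.7, 0.6, -0.005, -0.015, -0.015], [1, -1.1, -2.8, 0.6, -0.005, -0.015, -0.015], [1, -1.1, -2.8, 0.6, -0.005, -0.015, -0.015], [1, -1.0, -2.8, 0.7, -0.005, -0.015, -0.015], [1, -1.0, -2.8, 0.7, -0.005, -0.015, -0.015], [1, -0.9, -2.8, 0.7, -0.005, -0.015, -0.015], [1, -0.8, -2.8, 0.7, -0.005, -0.015, -0.015], [1, -0.8, -2.9, 0.7, -0.005, -0.015, -0.015], [1, -0.7, -2.9, 0.7, -0.005, -0.015, -0.015], [1, 0, 0, 0, 0, 0, 0]]}}

```text
time_s: 2.2
position: [436.9, -119.8, 197.2]
eef_rot: [-3.134, 0.334, -3.084]
force: [0.4, -0.2, 0.1]
finger_gap: 85.7
finger_force: 0.0
```

Run:
```python
from h import *
s=ctrl.read_state();P=np.array(s["position"]);print(P,s["joint_pos"])
g=grip(p,TH0,-157); A=g-Rt().as_matrix()[:,2]*80
rows(line(P,A,4)+line(A,g,4),Rt(),1)
cv2.imwrite("pics/side1.png",cv2.resize(ctrl.camera("side")["color"][150:400,150:450],None,fx=2,fy=2))
```

```text
[ 436.92078973 -119.76061025  197.23506028] [-0.57000394  0.08262017  2.11133131  0.29723891  0.69139456 -2.40283486]
[1, 0.39, 0.12, 1.65, -0.002, -0.002, -0.002],[1, 0.39, 0.11, 1.65, -0.001, -0.002, -0.002],[1, 0.39, 0.12, 1.65, -0.002, -0.002, -0.003],[1, 0.4, 0.11, 1.65, -0.002, -0.001, -0.002],[1, -0.02, 0.01, 2.0, -0.001, -0.002, -0.002],[1, -0.01, 0.02, 2.0, -0.002, -0.002, -0.002],[1, -0.01, 0.0, 2.0, -0.002, -0.002, -0.002],[1, -0.0, 0.01, 2.0, -0.002, -0.002, -0.002],
```

View pics/side1.png

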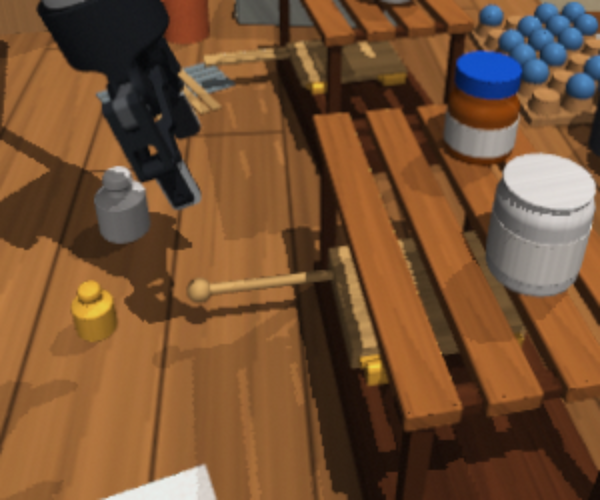

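The view shows the gripper above and in front of the rod, clear of the shelf, with the ball at about (200,290) in the crop. Joint 6 is near −2.4 and would approach its limit during the swing. I'll take the equivalent half-turned grasp now.

Emit:
{"fn": "arm_command", "kwargs": {"commands": [[1, 0, 0, 0, 0, 0, 0.125], [1, 0, 0, 0, 0, 0, 0.125], [1, 0, 0, 0, 0, 0, 0.125], [1, 0, 0, 0, 0, 0, 0.125], [1, 0, 0, 0, 0, 0, 0.125], [1, 0, 0, 0, 0, 0, 0.125], [1, 0, 0, 0, 0, 0, 0.125], [1, 0, 0, 0, 0, 0, 0.125], [1, 0, 0, 0, 0, 0, 0.125], [1, 0, 0, 0, 0, 0, 0.125], [1, 0, 0, 0, 0, 0, 0.125], [1, 0, 0, 0, 0, 0, 0.125]]}}

```text
time_s: 3.25
position: [433.7, -112.6, 196.8]
eef_rot: [2.813, 0.024, 1.693]
force: [-0.5, -0.5, 0.1]
finger_gap: 85.4
finger_force: 0.0
```

Emit:
{"fn": "arm_command", "kwargs": {"commands": [[1, 0, 0, 0, 0, 0, 0.125], [1, 0, 0, 0, 0, 0, 0.125], [1, 0, 0, 0, 0, 0, 0.125], [1, 0, 0, 0, 0, 0, 0.125], [1, 0, 0, 0, 0, 0, 0.125], [1, 0, 0, 0, 0, 0, 0.125], [1, 0, 0, 0, 0, 0, 0.125], [1, 0, 0, 0, 0, 0, 0.125], [1, 0, 0, 0, 0, 0, 0.125], [1, 0, 0, 0, 0, 0, 0.125], [1, 0, 0, 0, 0, 0, 0.125], [1, 0, 0, 0, 0, 0, 0.125]]}}

```text
time_s: 4.25
position: [433.6, -112.7, 196.8]
eef_rot: [3.093, -0.326, 0.205]
force: [0.3, -0.0, -0.8]
finger_gap: 85.2
finger_force: 0.0
```

Run:
```python
from h import *
s=ctrl.read_state();P=np.array(s["position"]);print(P,s["joint_pos"])
g=grip(p,TH0,-157); A=g-Rt().as_matrix()[:,2]*80
rows(line(P,A,4)+line(A,g,4),Rt()*R.from_rotvec([0,0,np.pi]),1)
```

```text
[ 433.64588437 -112.65683869  196.76207805] [-0.55959544  0.07730999  2.11738925  0.29473856  0.6953497   0.61145271]
[1, -0.32, 0.03, 1.66, 0.001, 0.002, 0.015],[1, -0.32, 0.04, 1.67, 0.001, 0.003, 0.015],[1, -0.32, 0.04, 1.66, 0.0, 0.002, 0.016],[1, -0.32, 0.05, 1.66, 0.001, 0.003, 0.015],[1, 0.02, -0.01, 2.0, 0.001, 0.002, 0.015],[1, 0.01, -0.0, 2.0, 0.001, 0.003, 0.015],[1, 0.01, -0.01, 2.0, 0.001, 0.002, 0.015],[1, 0.01, 0.0, 2.0, 0.001, 0.003, 0.015],
```

Emit:
{"fn": "arm_command", "kwargs": {"commands": [[1, -0.32, 0.04, 1.66, 0.001, 0.002, 0.015], [1, -0.32, 0.04, 1.66, 0.001, 0.002, 0.015], [1, -0.32, 0.04, 1.66, 0.001, 0.002, 0.015], [1, -0.32, 0.04, 1.66, 0.001, 0.002, 0.015], [1, 0, 0, 2.0, 0.001, 0.002, 0.015], [1, 0, 0, 2.0, 0.001, 0.002, 0.015], [1, 0, 0, 2.0, 0.001, 0.002, 0.015], [1, 0, 0, 2.0, 0, 0, 0.015], [1, 0, 0, 0, 0, 0, 0], [1, 0, 0, 0, 0, 0, 0]]}}

```text
time_s: 5.08
position: [470.4, -113.3, 54.0]
eef_rot: [3.141, -0.342, 0.084]
force: [-0.5, -0.5, -0.1]
finger_gap: 85.5
finger_force: 0.0
```

Run:
```python
from h import *
s=ctrl.read_state();P=np.array(s["position"]);Q=R.from_euler("xyz",s["eef_rot"]);g=grip(p,TH0,-157)
print(P,g,Q.inv().apply(g-P),s["joint_pos"],s["force"])
im=[ctrl.camera("side")["color"][200:350,200:350],ctrl.camera("top")["color"][170:290,320:440]]
cv2.imwrite("pics/g.png",np.hstack([cv2.resize(i,(400,400),interpolation=cv2.INTER_CUBIC) for i in im]))
```

```text
[ 470.35716207 -113.27706003   54.00882052] [ 470.96055263 -113.03394368   54.58526119] [ 0.77897943 -0.19110717 -0.33487115] [-0.52168127  0.4326115   2.20662074  0.7318476   0.2886785   0.28150754] [-0.50393732 -0.53919156 -0.09230255]
```

View pics/g.png

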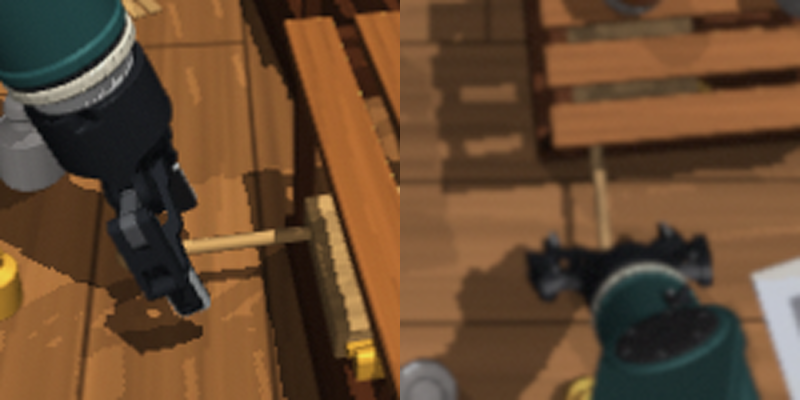

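The rod lies between the open fingers, and the gripper body clears both the shelf and the ball. Closing.

Emit:
{"fn": "arm_command", "kwargs": {"commands": [[0, 0, 0, 0, 0, 0, 0], [0, 0, 0, 0, 0, 0, 0], [0, 0, 0, 0, 0, 0, 0], [0, 0, 0, 0, 0, 0, 0], [0, 0, 0, 0, 0, 0, 0], [0, 0, 0, 0, 0, 0, 0], [0, 0, 0, 0, 0, 0, 0], [0, 0, 0, 0, 0, 0, 0]]}}

```text
time_s: 5.85
position: [470.4, -111.4, 54.5]
eef_rot: [-3.137, -0.343, 0.083]
force: [7.2, 15.2, 2.4]
finger_gap: 7.9
finger_force: 58.5
```

Run:
```python
from h import *
s=ctrl.read_state();P=np.array(s["position"]);print(P,s["force"],s["finger_gap"])
q=Rt()*R.from_rotvec([0,0,np.pi])
ths=np.linspace(TH0,3.16,49)[1:]
rows([grip(p,t,-157) for t in ths],q,0,start=grip(p,TH0,-157))
```

```text
[ 470.40939196 -111.42400598   54.4732425 ] [ 7.15659569 15.19202159  2.4489964 ] 7.861184594213581
[0, 0.22, 0.08, -0.59, 0.0, 0.0, 0.0],[0, 0.21, 0.12, -0.59, 0.0, 0.0, 0.0],[0, 0.21, 0.16, -0.58, 0.0, 0.0, 0.0],[0, 0.21, 0.2, -0.57, 0.0, 0.0, 0.0],[0, 0.2, 0.24, -0.56, 0.0, 0.0, 0.0],[0, 0.2, 0.28, -0.54, 0.0, 0.0, 0.0],[0, 0.19, 0.31, -0.52, 0.0, 0.0, 0.0],[0, 0.18, 0.35, -0.51, 0.0, 0.0, 0.0],[0, 0.18, 0.38, -0.48, 0.0, 0.0, 0.0],[0, 0.16, 0.41, -0.46, 0.0, 0.0, 0.0],[0, 0.16, 0.44, -0.43, 0.0, 0.0, 0.0],[0, 0.15, 0.47, -0.4, 0.0, 0.0, 0.0],
[0, 0.14, 0.5, -0.38, 0.0, 0.0, 0.0],[0, 0.12, 0.52, -0.34, 0.0, 0.0, 0.0],[0, 0.11, 0.55, -0.32, 0.0, 0.0, 0.0],[0, 0.11, 0.56, -0.28, 0.0, 0.0, 0.0],[0, 0.09, 0.59, -0.24, 0.0, 0.0, 0.0],[0, 0.07, 0.59, -0.21, 0.0, 0.0, 0.0],[0, 0.07, 0.61, -0.18, 0.0, 0.0, 0.0],[0, 0.05, 0.63, -0.13, 0.0, 0.0, 0.0],[0, 0.03, 0.63, -0.1, 0.0, 0.0, 0.0],[0, 0.02, 0.63, -0.06, 0.0, 0.0, 0.0],[0, 0.01, 0.64, -0.03, 0.0, 0.0, 0.0],[0, -0.0, 0.64, 0.02, 0.0, 0.0, 0.0],
[0, -0.02, 0.63, 0.05, 0.0, 0.0, 0.0],[0, -0.04, 0.63, 0.09, 0.0, 0.0, 0.0],[0, -0.04, 0.63, 0.13, 0.0, 0.0, 0.0],[0, -0.06, 0.61, 0.17, 0.0, 0.0, 0.0],[0, -0.08, 0.6, 0.2, 0.0, 0.0, 0.0],[0, -0.08, 0.59, 0.24, 0.0, 0.0, 0.0],[0, -0.1, 0.56, 0.27, 0.0, 0.0, 0.0],[0, -0.11, 0.55, 0.31, 0.0, 0.0, 0.0],[0, -0.13, 0.53, 0.34, 0.0, 0.0, 0.0],[0, -0.13, 0.5, 0.37, 0.0, 0.0, 0.0],[0, -0.15, 0.48, 0.4, 0.0, 0.0, 0.0],[0, -0.15, 0.45, 0.42, 0.0, 0.0, 0.0],
[0, -0.17, 0.42, 0.45, 0.0, 0.0, 0.0],[0, -0.17, 0.38, 0.48, 0.0, 0.0, 0.0],[0, -0.18, 0.36, 0.5, 0.0, 0.0, 0.0],[0, -0.19, 0.32, 0.52, 0.0, 0.0, 0.0],[0, -0.2, 0.28, 0.54, 0.0, 0.0, 0.0],[0, -0.2, 0.25, 0.55, 0.0, 0.0, 0.0],[0, -0.2, 0.21, 0.57, 0.0, 0.0, 0.0],[0, -0.22, 0.16, 0.58, 0.0, 0.0, 0.0],[0, -0.21, 0.13, 0.58, 0.0, 0.0, 0.0],[0, -0.21, 0.09, 0.6, 0.0, 0.0, 0.0],[0, -0.22, 0.05, 0.59, 0.0, 0.0, 0.0],[0, -0.22, 0.01, 0.6, 0.0, 0.0, 0.0],
```

Gripped. The +15 N sideways means the rod is about 2 mm further left than I estimated, so I'll shift the path by that much and start the arc.

Emit:
{"fn": "arm_command", "kwargs": {"commands": [[0, 0.2, -0.1, -0.6, 0, 0, 0], [0, 0.2, 0.05, -0.6, 0, 0, 0], [0, 0.2, 0.16, -0.58, 0, 0, 0], [0, 0.2, 0.2, -0.57, 0, 0, 0], [0, 0.2, 0.24, -0.56, 0, 0, 0], [0, 0.2, 0.28, -0.54, 0, 0, 0]]}}

```text
time_s: 6.35
position: [471.4, -121.1, 91.2]
eef_rot: [-3.14, -0.343, 0.083]
force: [7.8, 13.1, 1.5]
finger_gap: 7.7
finger_force: 58.4
```

```bash
cat >> h.py <<'E'
def stat():
    s=ctrl.read_state();P=np.array(s["position"]);c,n=np.cos(p[2]),np.sin(p[2])
    d=P-[p[0],p[1],45];L=[c*d[0]+n*d[1],-n*d[0]+c*d[1],d[2]];f=s["force"]
    F=[c*f[0]+n*f[1],-n*f[0]+c*f[1],f[2]]
    print("shelf-frame",np.round(L,1),"r",round(np.hypot(L[1],L[2]),1),"th",round(np.arctan2(L[2],L[1]),3),"F",np.round(F,1),"M",np.round(s["ft_torque"],2),"gap",round(s["finger_gap"],1),"q",np.round(s["joint_pos"],2),s["time_s"])
E
python3 -c "
from h import *
stat()"
```

```text
shelf-frame [-157.2   91.5   46.2] r 102.5 th 0.468 F [ 8.8 12.5  1.5] M [ 1.96 -1.08  0.67] gap 7.7 q [-0.54  0.35  2.17  0.54  0.4   0.47] 6.35
```

Emit:
{"fn": "arm_command", "kwargs": {"commands": [[0, 0.2, 0.2, -0.52, 0, 0, 0], [0, 0.2, 0.35, -0.51, 0, 0, 0], [0, 0.2, 0.38, -0.48, 0, 0, 0], [0, 0.15, 0.41, -0.46, 0, 0, 0], [0, 0.15, 0.44, -0.43, 0, 0, 0], [0, 0.15, 0.47, -0.4, 0, 0, 0], [0, 0.14, 0.5, -0.38, 0, 0, 0], [0, 0.12, 0.52, -0.34, 0, 0, 0], [0, 0.11, 0.55, -0.32, 0, 0, 0], [0, 0.11, 0.56, -0.28, 0, 0, 0]]}}

```text
time_s: 7.18
position: [474.5, -160.9, 136.0]
eef_rot: [-3.133, -0.343, 0.081]
force: [-0.5, 25.4, 30.6]
finger_gap: 7.5
finger_force: 59.7
```

```bash
python3 -c "
from h import *
stat()"
```

```text
shelf-frame [-157.1   51.5   91. ] r 104.6 th 1.056 F [ 1.4 25.4 30.6] M [ 4.17 -1.32  1.44] gap 7.5 q [-0.63  0.27  2.09  0.43  0.57  0.52] 7.1833
```

The measured points fit a 100 mm circle whose centre is offset by about (+1.4, +3.7) mm. I'll correct for that and continue.

Emit:
{"fn": "arm_command", "kwargs": {"commands": [[0, 0.08, 0.07, -0.2, 0, 0, 0], [0, 0.08, 0.07, -0.2, 0, 0, 0], [0, 0.09, 0.59, -0.24, 0, 0, 0], [0, 0.07, 0.59, -0.21, 0, 0, 0], [0, 0.07, 0.61, -0.18, 0, 0, 0]]}}

```text
time_s: 7.6
position: [476.4, -182.5, 146.8]
eef_rot: [-3.138, -0.343, 0.083]
force: [-4.2, 10.9, 18.0]
finger_gap: 7.7
finger_force: 60.2
```

```bash
python3 -c "
from h import *
stat()"
```

```text
shelf-frame [-156.9   29.9  101.8] r 106.1 th 1.285 F [-3.3 11.2 18. ] M [ 2.04 -0.14  0.66] gap 7.7 q [-0.67  0.26  2.05  0.41  0.61  0.51] 7.6
```

Emit:
{"fn": "arm_command", "kwargs": {"commands": [[0, 0.12, 0.64, -0.33, 0, 0, 0], [0, 0.05, 0.64, -0.18, 0, 0, 0], [0, 0.03, 0.63, -0.1, 0, 0, 0], [0, 0.02, 0.63, -0.06, 0, 0, 0], [0, 0.01, 0.64, -0.03, 0, 0, 0], [0, 0, 0.64, 0.02, 0, 0, 0]]}}

```text
time_s: 8.1
position: [479.5, -221.5, 152.4]
eef_rot: [-3.139, -0.342, 0.082]
force: [0.5, 2.0, 4.5]
finger_gap: 7.3
finger_force: 59.7
```

```bash
python3 -c "
from h import *
stat()"
```

```text
shelf-frame [-156.8   -9.3  107.4] r 107.8 th 1.657 F [0.7 2.  4.5] M [ 0.5  -0.32  0.1 ] gap 7.3 q [-0.73  0.28  2.    0.41  0.66  0.46] 8.1
```

Emit:
{"fn": "arm_command", "kwargs": {"commands": [[0, -0.02, 0.63, 0.05, 0, 0, 0], [0, -0.04, 0.63, 0.09, 0, 0, 0], [0, -0.04, 0.63, 0.13, 0, 0, 0], [0, -0.06, 0.61, 0.17, 0, 0, 0], [0, -0.08, 0.6, 0.2, 0, 0, 0], [0, -0.08, 0.59, 0.24, 0, 0, 0], [0, -0.1, 0.56, 0.27, 0, 0, 0], [0, -0.11, 0.55, 0.31, 0, 0, 0]]}}

```text
time_s: 8.77
position: [483.2, -268.5, 136.8]
eef_rot: [-3.137, -0.342, 0.082]
force: [7.1, 9.1, -3.8]
finger_gap: 7.3
finger_force: 58.5
```

```bash
python3 -c "
from h import *
stat()"
```

```text
shelf-frame [-156.6  -56.4   91.8] r 107.7 th 2.121 F [ 7.8  8.5 -3.8] M [ 1.61 -0.57  0.5 ] gap 7.3 q [-0.8   0.34  1.96  0.43  0.67  0.36] 8.7667
```

Emit:
{"fn": "arm_command", "kwargs": {"commands": [[0, -0.13, 0.43, 0.34, 0, 0, 0], [0, -0.13, 0.5, 0.37, 0, 0, 0], [0, -0.15, 0.48, 0.4, 0, 0, 0], [0, -0.15, 0.45, 0.42, 0, 0, 0], [0, -0.17, 0.42, 0.45, 0, 0, 0], [0, -0.17, 0.38, 0.48, 0, 0, 0], [0, -0.18, 0.36, 0.5, 0, 0, 0], [0, -0.19, 0.32, 0.52, 0, 0, 0]]}}

```text
time_s: 9.43
position: [485.8, -300.8, 99.9]
eef_rot: [-3.136, -0.342, 0.082]
force: [5.2, 11.3, 0.9]
finger_gap: 7.2
finger_force: 58.8
```

```bash
python3 -c "
from h import *
stat()"
```

```text
shelf-frame [-156.5  -88.8   54.9] r 104.4 th 2.588 F [ 6.  10.9  0.9] M [ 2.15 -0.76  0.62] gap 7.2 q [-0.85  0.43  1.94  0.48  0.63  0.27] 9.4333
```

Emit:
{"fn": "arm_command", "kwargs": {"commands": [[0, -0.2, 0.2, 0.54, 0, 0, 0], [0, -0.2, 0.23, 0.55, 0, 0, 0], [0, -0.2, 0.2, 0.57, 0, 0, 0], [0, -0.22, 0.15, 0.58, 0, 0, 0], [0, -0.21, 0.12, 0.58, 0, 0, 0], [0, -0.21, 0.09, 0.6, 0, 0, 0], [0, -0.22, 0.05, 0.59, 0, 0, 0]]}}

```text
time_s: 10.02
position: [486.9, -310.6, 58.3]
eef_rot: [-3.135, -0.344, 0.082]
force: [-20.7, 19.1, 80.2]
finger_gap: 6.8
finger_force: 67.8
```

```bash
python3 -c "
from h import *
stat()"
```

```text
shelf-frame [-156.2  -98.7   13.3] r 99.6 th 3.008 F [-19.2  20.6  80.2] M [ 3.76 -1.02  1.2 ] gap 6.8 q [-0.86  0.51  1.95  0.56  0.55  0.17] 10.0167
```

Emit:
{"fn": "arm_command", "kwargs": {"commands": [[0, 0.2, 0, -0.5, 0, 0, 0], [0, 0, 0, 0, 0, 0, 0], [0, 0, 0, 0, 0, 0, 0]]}}

```text
time_s: 10.27
position: [486.8, -310.3, 63.0]
eef_rot: [-3.135, -0.342, 0.083]
force: [8.0, 11.9, -1.6]
finger_gap: 7.1
finger_force: 62.3
```

```bash
python3 -c "
from h import *
stat()
im=[ctrl.camera('side')['color'][220:400,190:420],ctrl.camera('top')['color'][170:290,380:500]]
cv2.imwrite('pics/e.png',np.hstack([cv2.resize(im[0],(500,391),interpolation=cv2.INTER_CUBIC),cv2.resize(im[1],(300,391))]))"
```

```text
shelf-frame [-156.3  -98.4   18. ] r 100.0 th 2.961 F [ 8.9 11.2 -1.6] M [ 1.69 -0.9   0.57] gap 7.1 q [-0.86  0.5   1.95  0.55  0.56  0.18] 10.2667
```

View pics/e.png

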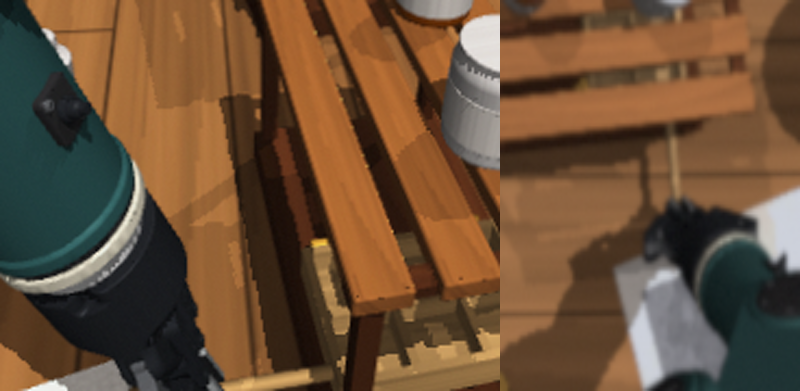

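The tray is over at the right side, with the rod visible at about (225–330, 375–387) in the side crop. I'll compare that with the rod projected at several hinge angles.

```bash
python3 -c "
from h import *
c=ctrl.camera('side');k=500/230
for th in (2.8,2.9,3.0,3.07,3.14): print(th,((proj(c,[grip(p,th,X) for X in(-135,-115,-95)])-[190,220]+.5)*k-.5).round(0).tolist())
cv2.imwrite('pics/e2.png',cv2.resize(c['color'][340:400,270:420],(800,320),interpolation=cv2.INTER_CUBIC))
for th in (2.8,2.9,3.0,3.07,3.14): print(th,((proj(c,[grip(p,th,X) for X in(-135,-115,-95)])-[270,340]+.5)*16/3-.5).round(0).tolist())
"
```

```text
2.8 [[233.0, 355.0], [266.0, 350.0], [299.0, 344.0]]
2.9 [[234.0, 368.0], [267.0, 363.0], [299.0, 358.0]]
3.0 [[235.0, 380.0], [267.0, 375.0], [299.0, 369.0]]
3.07 [[235.0, 388.0], [267.0, 382.0], [299.0, 377.0]]
3.14 [[235.0, 394.0], [267.0, 389.0], [299.0, 383.0]]
2.8 [[146.0, 232.0], [227.0, 219.0], [306.0, 206.0]]
2.9 [[148.0, 264.0], [228.0, 251.0], [308.0, 238.0]]
3.0 [[150.0, 294.0], [229.0, 280.0], [308.0, 267.0]]
3.07 [[151.0, 312.0], [230.0, 298.0], [308.0, 285.0]]
3.14 [[151.0, 328.0], [229.0, 315.0], [307.0, 301.0]]
```

View pics/e2.png

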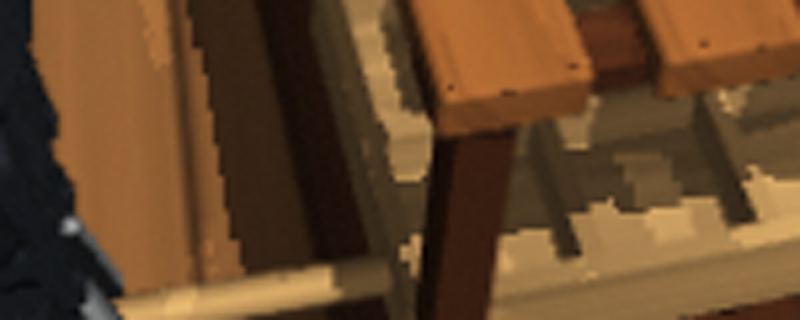

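The rod sits at about 3.04 rad, roughly 8 mm below the TCP because it slipped in the pads. I'll press down gently to the stop.

Emit:
{"fn": "arm_command", "kwargs": {"commands": [[0, -0.1, 0, 0.25, 0, 0, 0], [0, -0.05, 0, 0.15, 0, 0, 0], [0, 0, 0, 0, 0, 0, 0], [0, 0, 0, 0, 0, 0, 0]]}}

```text
time_s: 10.75
position: [486.8, -310.4, 58.5]
eef_rot: [-3.135, -0.342, 0.082]
force: [7.8, 10.9, -3.4]
finger_gap: 6.9
finger_force: 62.4
```

```bash
python3 -c "
from h import *
stat()
c=ctrl.camera('side')
cv2.imwrite('pics/e3.png',cv2.resize(c['color'][340:400,270:420],(800,320),interpolation=cv2.INTER_CUBIC))
"
```

```text
shelf-frame [-156.3  -98.5   13.5] r 99.4 th 3.006 F [ 8.6 10.2 -3.4] M [ 1.73 -0.96  0.6 ] gap 6.9 q [-0.86  0.51  1.95  0.56  0.55  0.17] 10.75
```

View pics/e3.png

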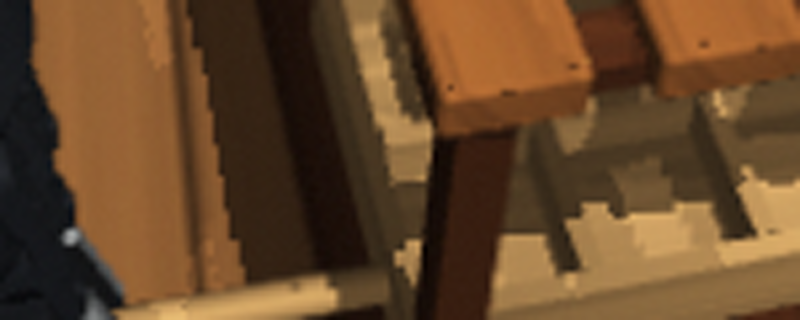

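The rod dropped to about 3.09 rad with no contact force yet. A little further.

Emit:
{"fn": "arm_command", "kwargs": {"commands": [[0, -0.07, 0, 0.2, 0, 0, 0], [0, -0.07, 0, 0.2, 0, 0, 0], [0, 0, 0, 0, 0, 0, 0], [0, 0, 0, 0, 0, 0, 0]]}}

```text
time_s: 11.13
position: [486.9, -310.5, 57.2]
eef_rot: [-3.136, -0.345, 0.083]
force: [-6.4, 15.7, 33.5]
finger_gap: 7.4
finger_force: 66.5
```

```bash
python3 -c "
from h import *
stat()"
```

```text
shelf-frame [-156.2  -98.6   12.2] r 99.3 th 3.018 F [-5.2 16.1 33.5] M [ 2.56 -0.67  0.93] gap 7.4 q [-0.86  0.51  1.95  0.56  0.54  0.16] 11.1333
```

It's at the stop. Release and retreat along the tool axis.

Emit:
{"fn": "arm_command", "kwargs": {"commands": [[0.5, 0, 0, 0, 0, 0, 0], [0.5, 0, 0, 0, 0, 0, 0], [0.5, 0, 0, 0, 0, 0, 0], [0.5, 0, 0, 0, 0, 0, 0], [0.5, 0, 0, -0.5, 0, 0, 0], [0.5, 0, 0, -1.5, 0, 0, 0], [0.5, 0, 0, -2.5, 0, 0, 0], [0.5, 0, 0, -2.5, 0, 0, 0], [0.5, 0, 0, -2.5, 0, 0, 0], [0.5, 0, 0, -2.5, 0, 0, 0], [0.5, 0, 0, 0, 0, 0, 0], [0.5, 0, 0, 0, 0, 0, 0]]}}

```text
time_s: 12.13
position: [447.5, -319.6, 169.9]
eef_rot: [3.135, -0.346, 0.084]
force: [-0.3, 0.5, -0.7]
finger_gap: 42.7
finger_force: 0.0
```

```bash
python3 -c "
from h import *
stat()
c=ctrl.camera('side')
cv2.imwrite('pics/e4.png',cv2.resize(c['color'][200:400,170:450],(784,560),interpolation=cv2.INTER_CUBIC))
for th in (2.9,3.0,3.07,3.14): print(th,((proj(c,[grip(p,th,X) for X in(-193,-135,-115,-95)])-[170,200]+.5)*2.8-.5).round(0).tolist())
"
```

```text
shelf-frame [-196.2 -104.7  124.9] r 163.0 th 2.268 F [-0.2  0.5 -0.7] M [-0.03  0.16 -0.06] gap 42.7 q [-0.93  0.29  1.92  0.42  0.78  0.28] 12.1333
2.9 [[232.0, 550.0], [357.0, 531.0], [400.0, 524.0], [441.0, 517.0]]
3.0 [[234.0, 565.0], [358.0, 546.0], [400.0, 539.0], [441.0, 532.0]]
3.07 [[236.0, 575.0], [359.0, 555.0], [400.0, 548.0], [441.0, 542.0]]
3.14 [[237.0, 583.0], [359.0, 564.0], [400.0, 557.0], [441.0, 550.0]]
```

View pics/e4.png

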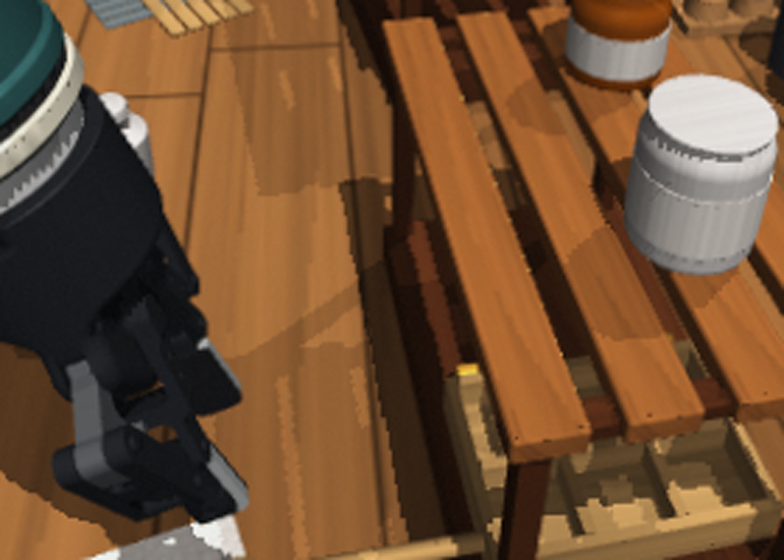

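The tray lies flat with its compartments up. The rod at about (400,551) corresponds to about 3.1 rad, and the gripper is clear. Handing in.

```bash
python3 -c "
from cell import ctrl
print(ctrl.hand_in())"
```

```text
the job is handed in; nothing more can be done
None
```

The coin tray is turned over and lies flat, compartments up, at about 3.1 rad by the camera; the handle is released, the flat board was left alone, and the job was handed in after about 12 s, with no verdict returned.

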